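# Pack the cheese wedges head to tail

## Task

Pack the two loose cheese wedges into the empty cell of the wooden tray, head to tail like the pair beside them, both lying flat on its floor. The one in the steel cradle can only be taken by its long sides there: lift it out, set it down flat on the worktop and let go, then take it again by its ends to pack it. Leave the packed pair and the other kitchen things where they are.

Things in the scene. Friction and masses are not known exactly. Their poses are not given: they have to be found in the camera images.
- wedge_a: loose cream cheese wedge, red wax on its wide end, rigid, 0.1 kg, flat on the worktop. 45 mm tall; from above a right-angled trapezoid: end faces parallel, 66 mm apart; wide end (x = +33) y -23 to +23, narrow end (x = -33) y -23 to -3 mm; straight side y = -23, the other slants 21 degrees. Origin: underside, centre of the 66 x 46 bounding rectangle; z up.
- wedge_b: a wedge exactly like wedge_a (same size, origin, axes). It starts in the steel cradle, lying on its base plate with its length along the cradle's x; only about 4 mm lie between each of its ends and a cheek, so there it can only be taken by its long sides.
- wedge_c: a wedge like wedge_a, already packed in the tray's full cell (a bystander).
- wedge_d: a wedge like wedge_a, already packed head to tail with wedge_c in the tray's full cell (a bystander).
- tray: dark wooden tray, fixed, 92 mm (x) by 174 mm (y), 18 mm high: two square cells side by side along y, each 76 x 76 mm inside, floor 6 mm above the worktop, walls 12 mm above that floor, outer walls 8 mm thick, the middle one 6 mm. Origin under its centre, z up; empty cell centred at y = +41 mm, full one at y = -41 mm. Wedges lie with their lengths along x.
- cell (a point): centre of the empty cell's floor, axes as the tray's. A pair fills 66 x 66 of the 76 x 76 mm: the wedge with its red end to +x has its straight side at the -y wall (its origin at y -10 to -15 mm), the one with its red end to -x has it at the +y wall (origin at y +10 to +15 mm); the slants face each other.
- cradle: steel cradle, fixed: base plate 94 mm (x) by 90 mm (y), 8 mm thick, and two upright cheeks at its x ends, 74 mm apart, 10 mm thick, 60 mm wide (y), tops 58 mm above the worktop; open on both y sides. Origin under its centre, z up.
- wedge_a_head (a point): middle of wedge_a's wide red end, 33 mm along +x from its origin, 22.5 mm up.
- wedge_b_head (a point): middle of wedge_b's wide red end, likewise.
- grater: loose steel hand grater with black ends and knob, lying on its side, about 195 mm long, 104 mm wide, 90 mm high; origin under its middle, x along its length (a bystander).
- knife: loose cheese knife lying flat, about 245 mm long, 30 mm wide, 16 mm high, x along it towards the blade's tip, origin on its underside near the middle, 2 mm behind the root of the blade (a bystander).
- bowl: loose white ramekin bowl, 80 mm across, 40 mm high, origin under its centre (a bystander).
- jar: loose amber glass jar with a brass lid, 68 mm across, 90 mm high, origin under its centre (a bystander).
- mill: loose dark wooden pepper mill, standing, 54 mm across, 145 mm high, origin under its centre (a bystander).
Things that resemble listed ones, but are neither listed nor needed, are in the scene too. Leave any blue or purple look-alike of the wedge_a alone.

How it is judged:
By the outcome, as a careful person would: the job done as asked, in the order asked, and still so for the second after the job is handed in, with the robot touching nothing.
It also fails if it takes over 64 s, if anything falls off the work surface, if the arm or the gripper's body presses on something with over 40 N, if the wrist force passes 120 N, or if a joint passes its speed limit or range.

## Robot

A 6-joint arm with a two-finger parallel gripper is mounted at the origin on the work surface. World frame = base frame: x ahead of the robot, y to its left, z up, the work surface at z = 0. Lengths are in m, angles in rad, forces in N, time in s.
With the tool pointing down it reaches from about 0.3 to 0.825 m from the base axis. Payload 5.4 kg.
Tool frame: the origin (TCP) lies at the very end of the fingers, on their centre line; the grasp point (between the pads) lies 19 mm behind it; z points along the fingers, y is the line along which they close (so a half turn about z gives the same grasp; the last joint's range is limited). The gripper opens to 92 mm and grips with 3 to 60 N. Pads are 20 mm wide; open, the fingers measure 128 mm over their backs; the gripper's body (75 mm by 189 mm) begins 69 mm behind the grasp point.
Start: joints at [-1.364, 0.158, 1.597, -0, 1.386, -0.21], TCP at [0.233, -0.526, 0.215] pointing down, gripper open.
Joint ranges: [-2.91, 2.91], [-0.94, 2.29], [0.18, 2.7], [-1.29, 4.43], [0.17, 2.64], [-3, 3]. Speed limits (rad/s): [2.57, 2.57, 3.14, 3.14, 3.14, 3.14].

## Interface

Orientations are given as a 3x3 rotation matrix whose columns are the frame's x, y, z axes.
In Python, from plant import manip gives the robot as it stands.
- The arm moves only by the tool send_rows, never from a script. Its argument "moves" is one flat list of numbers, 4 for each row, row after row: the shift along the tool's x, y, z in m, then the turn about the tool's z in rad. In form: [dx, dy, dz, turn, dx, dy, dz, turn, ...]. A call has 1 to 8 rows; each row is the pose to reach, as a shift and turn from the pose commanded when the call began, along the tool's axes at that moment; what a row does not reach only later rows make up. A row lasts 1/12 s, in which the tool goes at most 41.7 mm and 7.16 degrees, less where a joint would pass 70% of its speed; a pose out of reach is approached as far as the arm can. A call with a gripper value outside its range is refused whole. "gripper" is the finger opening in m, from 0 to 0.0919, set as the call begins (left out, the last holds). The fingers move at their own pace and stop on an object; the grip force is fixed at half the most. Time passes only in rows, so rows that repeat a pose let the fingers close. It gives the time, the measured TCP pose, the force, the opening and the grip force at its end, in the units of the state.
- manip.sense(): the state, without advancing time (a new reading comes with each control period).
- manip.capture(name): name is "side" or "top"; returns a dict with "img" (384x512x3 uint8, blue, green, red), "camera_matrix" (3x3 intrinsics, pixels), "D" ([k1, k2, p1, p2, k3] as OpenCV has them; the pictures are not rectified), "extrinsics" (4x4, takes a point from camera to world coordinates). Camera axes: x right, y down, z forward; pixel columns grow to the right and rows downward; lengths in m; the calibration is good to about 2 mm. A picture is of the moment at which its call begins. There is no depth.
- manip.hand_in(): hands the job in; it is judged then, once.
The state is a dict: "time": time; "joint_pos": joint angles; "dq": joint speeds; "effort": joint torques, N m; "position": TCP position; "tcp_rot": TCP orientation; "ft_force": force on the tool from outside, world axes, zero at the start; "moment": the same for the moment, N m; "width": finger opening in m; "grasp_force": force on a finger pad.
Only numpy, scipy, OpenCV 4.12 (cv2) and the standard library are available. Lean on these libraries where they do the work, as an engineer would, in place of code of your own. Each camera call takes 0.05 s, during which the arm holds its last target. There are 200 camera calls.

## Working session

There is one attempt and no reset: what is moved stays moved. The work goes in short steps, Python scripts to look and compute and a tool call to move; the robot and the scene stay as the last step left them, time stands still between calls to the robot, and variables do not carry over. Pictures are saved under pics/ and viewed, at most 12 in all, crops included, and the job is handed in when it is done.

Besides the shell and the picture viewer there is one more tool, called after "Request:" by a JSON object that holds its "op" and its "data", one argument or row to a line. send_rows: Moves the arm, as the interface text tells. Its arguments: {"type":"object","properties":{"moves":{"type":"array","items":{"type":"number"}},"gripper":{"type":"number"}},"required":["moves"]}

```bash
mkdir -p pics; ls; python3 - <<'E'
from plant import manip
import cv2,numpy as np
for n in("top","side"):
    c=manip.capture(n); cv2.imwrite(f"pics/{n}0.png",c["img"]); print(n,np.round(c["camera_matrix"],1).tolist(),c["D"],np.round(c["extrinsics"],4).tolist())
s=manip.sense();print(s["time"],s["position"],np.round(s["tcp_rot"],4).tolist(),s["width"])
E
```

```text
pics
top [[432.9, 0.0, 264.0], [0.0, 432.9, 199.9], [0.0, 0.0, 1.0]] [-0.02333142  0.          0.          0.          0.        ] [[-0.0191, -0.9959, 0.0879, 0.4609], [-0.9997, 0.0204, 0.014, 0.0111], [-0.0157, -0.0876, -0.996, 1.2707], [0.0, 0.0, 0.0, 1.0]]
side [[498.0, 0.0, 251.8], [0.0, 498.0, 190.4], [0.0, 0.0, 1.0]] [-0.05453937  0.          0.          0.          0.        ] [[0.8425, -0.3879, 0.3737, -0.0582], [-0.5382, -0.5793, 0.6122, -1.01], [-0.0209, -0.7169, -0.6968, 1.2589], [0.0, 0.0, 0.0, 1.0]]
0.1 [ 0.23261781 -0.52523153  0.21371748] [[0.9144, 0.4048, -0.0004], [0.4048, -0.9144, 0.0016], [0.0003, -0.0017, -1.0]] 0.09181042172642975
```

View pics/top0.png

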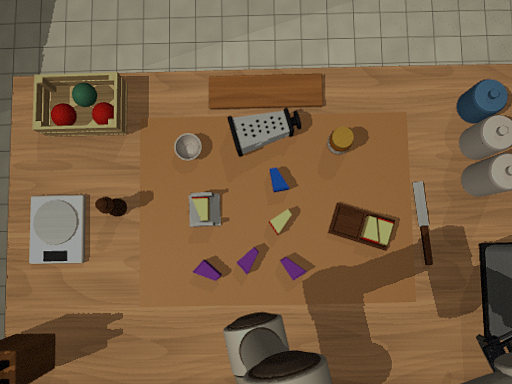

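View pics/side0.png

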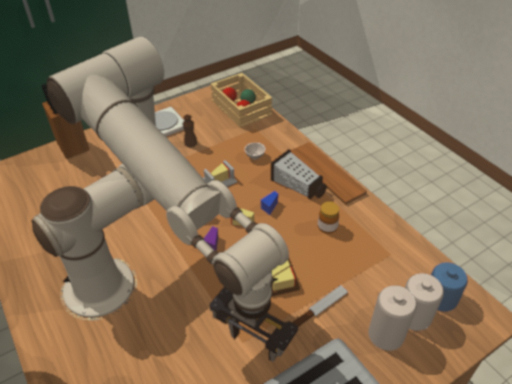

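The candidates for a wedge are cream ones at top-view (281,220) and (201,208, in the cradle), a packed pair at (378,230), a blue one at (279,180), and purple ones at (208,270), (248,260) and (293,267). By the description, wedge_a is (281,220) and wedge_b is (201,208). I'll check that in one close crop.

```bash
python3 - <<'E'
import cv2
i=cv2.imread("pics/top0.png")
a=cv2.resize(i[180:245,180:310],None,fx=6,fy=6,interpolation=cv2.INTER_CUBIC)[:, :780]
b=cv2.resize(i[198:253,322:402],None,fx=6,fy=6,interpolation=cv2.INTER_CUBIC)
cv2.imwrite("pics/ab.png",a);cv2.imwrite("pics/tray.png",b)
E
```

```text
(no output)
```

View pics/ab.png

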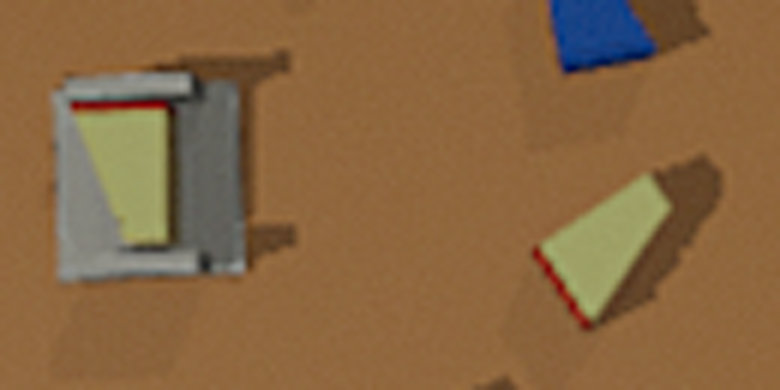

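View pics/tray.png

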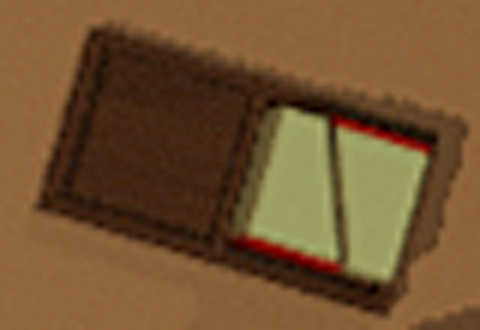

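The crop confirms it: wedge_a is at (281,220) with its red end lower-left, and wedge_b is in the cradle with its red end up (far). The tray's empty cell is on the left and the full one on the right. Next I'll fit the poses.

```bash
cat > h.py <<'E'
import cv2,numpy as np
from scipy.optimize import minimize,least_squares
def proj(c,P):
    T=np.linalg.inv(c["extrinsics"]); r,_=cv2.Rodrigues(T[:3,:3])
    return cv2.projectPoints(np.float64(P),r,T[:3,3],c["camera_matrix"],np.float64(c["D"]))[0][:,0]
def unproj(c,uv,z):
    n=cv2.undistortPoints(np.float64(uv).reshape(-1,1,2),c["camera_matrix"],np.float64(c["D"]))[:,0]
    E=c["extrinsics"]; d=np.c_[n,np.ones(len(n))]@E[:3,:3].T; o=E[:3,3]
    return (o+d*((z-o[2])/d[:,2])[:,None])[:,:2]
W=np.array([[33,-23],[33,23],[-33,-3],[-33,-23]])/1e3
def place(L,p): 
    k,s=np.cos(p[2]),np.sin(p[2]); return np.asarray(L)@np.array([[k,s],[-s,k]])+p[:2]
def rigid(L,X):
    L=np.array(L);f=lambda p:(place(L,p)-X).ravel()
    d=X[0]-X[2];e=L[0]-L[2]
    r=least_squares(f,[*X.mean(0),np.arctan2(d[1],d[0])-np.arctan2(e[1],e[0])]);return r.x,np.abs(r.fun).max()
def wverts(p,z0): 
    q=place(W,p); return np.r_[np.c_[q,[z0]*4],np.c_[q,[z0+.045]*4]]
def mask(img):
    h=cv2.cvtColor(img,cv2.COLOR_BGR2HSV);H,S,V=cv2.split(h)
    m=((H>=24)&(H<40)&(S>60)&(V>50))|(((H<6)|(H>172))&(S>170)&(V>60)); return m.astype(np.uint8)
def fitw(c,p0,z0,K=8):
    """refine wedge pose by silhouette overlap"""
    uv=proj(c,wverts(p0,z0)); a=np.floor(uv.min(0)).astype(int)-5; b=np.ceil(uv.max(0)).astype(int)+6
    im=cv2.resize(c["img"][a[1]:b[1],a[0]:b[0]],None,fx=K,fy=K,interpolation=cv2.INTER_CUBIC); m=mask(im)
    def cost(d):
        p=np.array(p0)+np.array(d)*[.001,.001,.02]
        h=cv2.convexHull(((proj(c,wverts(p,z0))-a+.5)*K-.5).astype(np.float32))
        r=np.zeros_like(m); cv2.fillPoly(r,[np.round(h*16).astype(int)],1,shift=4)
        return 1-(r&m).sum()/max(1,(r|m).sum())
    o=minimize(cost,[0,0,0],method="Nelder-Mead",options=dict(initial_simplex=[[0,0,0],[3,0,0],[0,3,0],[0,0,3]],xatol=.05,fatol=1e-4))
    return np.array(p0)+o.x*[.001,.001,.02],o.fun
def goto(s,x,y,z,psi):
    """row to reach TCP x,y,z with tool x yaw psi (mod pi)"""
    R=np.array(s["tcp_rot"]);d=R.T@(np.array([x,y,z])-s["position"])
    t=-(psi-np.arctan2(R[1,0],R[0,0])); t=(t+np.pi/2)%np.pi-np.pi/2
    return np.round(np.r_[d,t],4).tolist()
E
python3 - <<'E'
from plant import manip
from h import *
c=manip.capture("top");g=lambda k,o:(np.array(k)+.5)/6-.5+np.array(o)
pa,r=rigid(W,unproj(c,g([[534,250],[588,328],[672,206],[653,172]],(180,180)),.045));print("a",pa,r)
pb,rb=rigid(W,unproj(c,g([[172,103],[72,103],[122,247],[168,245]],(180,180)),.053));print("b",pb,rb)
A=fitw(c,pa,0);B=fitw(c,pb,.008);print(A,B)
# tray: clicked outer corners TL BL BR then refine by edge strength
T=np.array([[46,87],[-46,87],[-46,-87],[46,-87]])/1e3
X=unproj(c,g([[95,25],[38,208],[388,312]],(322,198)),.018);pt,rt=rigid(T[:3],X);print("tray",pt,rt)
gr=cv2.GaussianBlur(cv2.cvtColor(c["img"],cv2.COLOR_BGR2GRAY).astype(np.float32),(0,0),.7)
def cost(d):
    p=pt+np.array(d)*[.001,.001,.02];s=0
    for i,j in((0,1),(1,2),(3,0)):
        t=np.linspace(.05,.95,60)[:,None] if (i,j)!=(3,0) else np.linspace(.5,.95,40)[:,None]
        L=T[i]*(1-t)+T[j]*t
        for sg in(1,-1):
            e=T[j]-T[i];n=np.array([e[1],-e[0]])/np.linalg.norm(e); n=n if n@(T[i]+T[j])>0 else -n
            q=proj(c,np.c_[place(L+sg*.003*n,p),np.full(len(t),.018)]).astype(np.float32)
            s-=sg*cv2.remap(gr,q[:,:1],q[:,1:],cv2.INTER_LINEAR).mean()
    return s
o=minimize(cost,[0,0,0],method="Nelder-Mead",options=dict(initial_simplex=[[0,0,0],[4,0,0],[0,4,0],[0,0,3]]));pt2=pt+o.x*[.001,.001,.02];print(pt2,o.fun)
# packed pair gives the tray pose as well
D0=fitw  # bystander pair silhouettes
im=c["img"].copy();im=cv2.resize(im[175:255,180:400],None,fx=3.6,fy=3.6,interpolation=cv2.INTER_CUBIC)
def dr(P,col):
    q=(proj(c,P)-[180,175]+.5)*3.6-.5; cv2.polylines(im,[np.round(q*16).astype(int)],True,col,1,shift=4)
dr(wverts(A[0],0)[4:],(255,0,0));dr(wverts(B[0],.008)[4:],(255,0,0))
dr(np.c_[place(T,pt2),[.018]*4],(255,255,0))
dr(np.c_[place(np.array([[38,3],[38,79],[-38,79],[-38,3]])/1e3,pt2),[.018]*4],(0,255,255))
for sgn,oy in((1,-12),(-1,12)):
    q=place(W*sgn+[0,-.041+oy/1e3],pt2);dr(np.c_[q,[.051]*4],(255,0,255))
cv2.imwrite("pics/fit.png",im)
E
```

```text
a [ 0.5071667  -0.0236571   2.13472001] 0.0011014935610529422
b [ 0.54739321  0.21103115 -0.03535029] 0.0012745642809860458
(array([ 0.50667387, -0.02251726,  2.14294829]), np.float64(0.07795487709058257)) (array([ 0.5487817 ,  0.21261037, -0.01794987]), np.float64(0.18917901670195247))
tray [ 0.49122288 -0.25123689 -0.31609166] 0.0010243647512415965
[ 0.49087802 -0.24909846 -0.33215785] -137.07452392578125
```

View pics/fit.png

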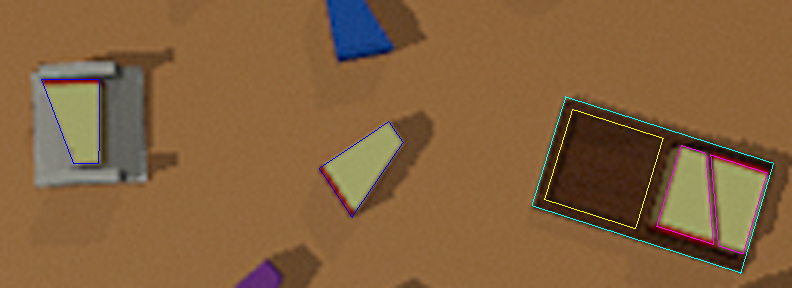

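The overlay fits well: blue outlines lie on wedge_a (≈(361,168) in the crop) and wedge_b (≈(75,121)), and the tray and packed-pair outlines also line up. wedge_a will go in with its red end to tray −x (the +y slot), and wedge_b with its red end to +x (the −y slot). I'll store these poses and work out the moves.

```bash
cat >> h.py <<'E'
A=np.array([.5067,-.0228,2.141]);B=np.array([.5484,.2122,-.022]);T=np.array([.4909,-.2493,-.330])
def grasp_end(p): return (*place([[0,-.0125]],p)[0],p[2]-np.pi/2)
def grasp_side(p): return (*place([[-.002,-.0075]],p)[0],p[2]+np.radians(10.75))
SA=(*place([[0,.041+.0127]],T)[0],T[2]+np.pi); SB=(*place([[0,.041-.0127]],T)[0],T[2])
def st(s): 
    R=s["tcp_rot"];return np.round([s["time"],*s["position"],np.arctan2(R[1][0],R[0][0]),s["width"],s["grasp_force"]],4).tolist()
E
python3 - <<'E'
from plant import manip
from h import *
s=manip.sense();x,y,ps=grasp_end(A);print(x,y,ps,goto(s,x,y,.12,ps),s["joint_pos"])
E
```

```text
0.5172223881138986 -0.016052456122374284 0.5702036732051035 [0.4663, -0.3503, 0.0945, -0.1533] [-1.36406346e+00  1.58895434e-01  1.59794189e+00 -4.15952420e-05
  1.38622637e+00 -2.10115493e-01]
```

Request:
{"op": "send_rows", "data": {
  "moves": [0.2, -0.15, 0, 0, 0.4663, -0.3503, 0.02, -0.1533, 0.4663, -0.3503, 0.02, -0.1533, 0.4663, -0.3503, 0.02, -0.1533, 0.4663, -0.3503, 0.02, -0.1533, 0.4663, -0.3503, 0.02, -0.1533, 0.4663, -0.3503, 0.04, -0.1533, 0.4663, -0.3503, 0.04, -0.1533],
  "gripper": 0.0919
}}

```text
time: 0.82
position: [0.3957, -0.2334, 0.1988]
tcp_rot: [[0.842, 0.539, 0.0], [0.539, -0.842, -0.0], [0.0, 0.001, -1.0]]
ft_force: [1.1, -1.2, -0.0]
width: 0.0915
grasp_force: 0.0
```

Request:
{"op": "send_rows", "data": {
  "moves": [0, 0, 0, 0, 0, 0, 0, 0]
}}

```text
time: 0.98
position: [0.3956, -0.2334, 0.1984]
tcp_rot: [[0.839, 0.543, -0.001], [0.543, -0.839, 0.0], [-0.0, -0.001, -1.0]]
ft_force: [-0.0, -0.6, 0.4]
width: 0.0919
grasp_force: 0.0
```

```bash
python3 - <<'E'
from plant import manip
from h import *
s=manip.sense();x,y,ps=grasp_end(A);print(st(s),goto(s,x,y,.09,ps))
E
```

```text
[0.9833, 0.3956, -0.2334, 0.1984, 0.5746, 0.0919, 0.0] [0.2203, -0.1163, 0.1084, 0.0044]
```

Request:
{"op": "send_rows", "data": {
  "moves": [0.2203, -0.1163, 0.06, 0.0044, 0.2203, -0.1163, 0.06, 0.0044, 0.2203, -0.1163, 0.06, 0.0044, 0.2203, -0.1163, 0.06, 0.0044, 0.2203, -0.1163, 0.06, 0.0044, 0.2203, -0.1163, 0.1, 0.0044, 0.2203, -0.1163, 0.1084, 0.0044, 0.2203, -0.1163, 0.1084, 0.0044]
}}

```text
time: 1.65
position: [0.5147, -0.0163, 0.0846]
tcp_rot: [[0.843, 0.537, -0.01], [0.537, -0.843, 0.003], [-0.007, -0.008, -1.0]]
ft_force: [-1.8, -0.6, -0.7]
width: 0.0918
grasp_force: 0.0
```

Request:
{"op": "send_rows", "data": {
  "moves": [0, 0, 0, 0, 0, 0, 0, 0]
}}

```text
time: 1.82
position: [0.5185, -0.0203, 0.0916]
tcp_rot: [[0.845, 0.535, 0.001], [0.535, -0.845, -0.001], [0.001, 0.001, -1.0]]
ft_force: [0.2, -1.3, 1.3]
width: 0.092
grasp_force: 0.0
```

```bash
python3 - <<'E'
from plant import manip
from h import *
s=manip.sense();x,y,ps=grasp_end(A);print(st(s),goto(s,x,y,.016,ps))
c=manip.capture("side");im=c["img"].copy();n=cv2.resize(im[150:330,150:340],None,fx=3,fy=3,interpolation=cv2.INTER_CUBIC)
cv2.polylines(n,[np.round(((proj(c,wverts(A,0)[4:])-[150,150]+.5)*3-.5)*16).astype(int)],True,(255,0,0),1,shift=4);cv2.imwrite("pics/s1.png",n)
E
```

```text
[1.8167, 0.5185, -0.0203, 0.0916, 0.5641, 0.092, 0.0] [0.0012, -0.0044, 0.0756, -0.0061]
```

View pics/s1.png

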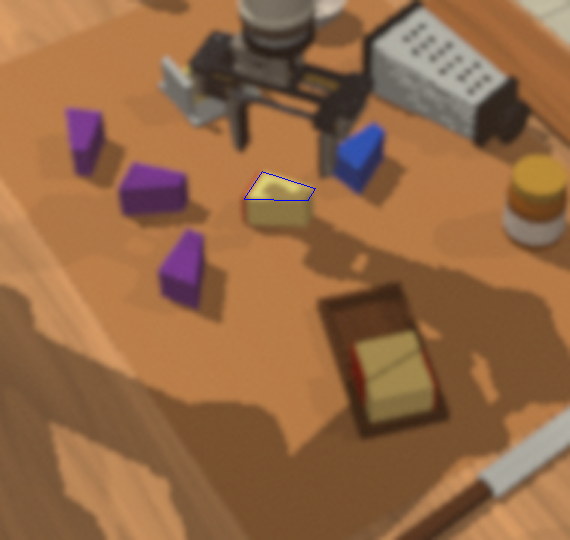

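The side view (wedge_a at ≈(280,195) in the crop) matches the projected outline, and both fingers clear the blue look-alike. I'll descend.

Request:
{"op": "send_rows", "data": {
  "moves": [0.001, -0.0044, 0.035, -0.006, 0.001, -0.0044, 0.055, -0.006, 0.001, -0.0044, 0.07, -0.006, 0.001, -0.0044, 0.0755, -0.006, 0.001, -0.0044, 0.0755, -0.006]
}}

```text
time: 2.28
position: [0.5163, -0.0154, 0.0153]
tcp_rot: [[0.842, 0.54, 0.0], [0.54, -0.842, -0.0], [-0.0, 0.0, -1.0]]
ft_force: [-0.3, -0.5, -0.2]
width: 0.0918
grasp_force: 0.0
```

Request:
{"op": "send_rows", "data": {
  "moves": [0, 0, 0, 0, 0, 0, 0, 0, 0, 0, 0, 0, 0, 0, 0, 0, 0, 0, 0, 0, 0, 0, 0, 0],
  "gripper": 0.05
}}

```text
time: 2.78
position: [0.5172, -0.0145, 0.016]
tcp_rot: [[0.841, 0.541, 0.002], [0.541, -0.841, -0.001], [0.001, 0.001, -1.0]]
ft_force: [-0.6, -1.4, 5.9]
width: 0.0657
grasp_force: 30.0
```

```bash
python3 - <<'E'
from plant import manip
from h import *
s=manip.sense();x,y,ps=grasp_end(A);print(st(s),goto(s,x,y,.016,ps))
E
```

```text
[2.7833, 0.5172, -0.0145, 0.016, 0.5719, 0.0657, 30.0017] [-0.0009, 0.0013, 0.0, 0.0017]
```

Request:
{"op": "send_rows", "data": {
  "moves": [0, 0, -0.03, 0, 0, 0, -0.07, 0, 0, 0, -0.1, 0, 0, 0, -0.1, 0]
}}

```text
time: 3.12
position: [0.5209, -0.0152, 0.1218]
tcp_rot: [[0.841, 0.541, 0.012], [0.541, -0.841, -0.003], [0.008, 0.009, -1.0]]
ft_force: [1.0, 0.4, -0.2]
width: 0.0657
grasp_force: 30.0
```

```bash
python3 - <<'E'
from plant import manip
from h import *
s=manip.sense();x,y,ps=grasp_end(SA);print(st(s),SA,x,y,ps,goto(s,x,y,.115,ps),s["joint_pos"])
E
```

```text
[3.1167, 0.5209, -0.0152, 0.1218, 0.5721, 0.0657, 29.9983] (np.float64(0.5083011106248044), np.float64(-0.1984975261525256), np.float64(2.811592653589793)) 0.5123516484797402 -0.18667199685842079 1.2407963267948965 [-0.1, 0.1395, 0.0072, -0.6687] [-2.61410112e-01  1.02247670e-01  1.85071465e+00  1.39792428e-04
  1.17653922e+00  7.37272770e-01]
```

Request:
{"op": "send_rows", "data": {
  "moves": [-0.1, 0.1395, 0, -0.6687, -0.1, 0.1395, 0, -0.6687, -0.1, 0.1395, 0, -0.6687, -0.1, 0.1395, 0, -0.6687, -0.1, 0.1395, 0, -0.6687, -0.1, 0.1395, 0, -0.6687, -0.1, 0.1395, 0, -0.6687, -0.1, 0.1395, 0, -0.6687]
}}

```text
time: 3.78
position: [0.5071, -0.1852, 0.114]
tcp_rot: [[0.327, 0.945, -0.001], [0.945, -0.327, 0.001], [0.001, -0.002, -1.0]]
ft_force: [-0.5, 0.1, -0.9]
width: 0.0657
grasp_force: 30.0
```

Request:
{"op": "send_rows", "data": {
  "moves": [0, 0, 0.02, 0, 0, 0, 0.04, 0, 0, 0, 0.04, 0, 0, 0, 0.04, 0]
}}

```text
time: 4.12
position: [0.5067, -0.1841, 0.0738]
tcp_rot: [[0.325, 0.946, -0.003], [0.946, -0.325, 0.002], [0.001, -0.003, -1.0]]
ft_force: [0.9, 0.0, -0.8]
width: 0.0654
grasp_force: 30.0
```

```bash
python3 - <<'E'
from plant import manip
from h import *
s=manip.sense();x,y,ps=grasp_end(SA);print(st(s),goto(s,x,y,.023,ps))
c=manip.capture("side")
R=np.array(s["tcp_rot"]);yaw=np.arctan2(R[1,0],R[0,0])+np.pi/2
p=np.r_[s["position"][:2],yaw];p[:2]=place([[0,.0125]],p)[0]
n=cv2.resize(c["img"][200:320,220:320],None,fx=5,fy=5,interpolation=cv2.INTER_CUBIC)
def dr(P,col): cv2.polylines(n,[np.round(((proj(c,P)-[220,200]+.5)*5-.5)*16).astype(int)],True,col,1,shift=4)
z=s["position"][2]-.016
v=wverts(p,z);dr(v[4:],(255,0,0));dr(v[:4],(255,0,0))
dr(np.c_[place(np.array([[46,87],[-46,87],[-46,-87],[46,-87]])/1e3,T),[.018]*4],(255,255,0))
dr(np.c_[place(np.array([[38,3],[38,79],[-38,79],[-38,3]])/1e3,T),[.018]*4],(0,255,255))
cv2.imwrite("pics/s2.png",n)
E
```

```text
[4.1167, 0.5067, -0.1841, 0.0738, 1.2401, 0.0654, 29.9983] [-0.0007, 0.0064, 0.0508, -0.0007]
```

View pics/s2.png

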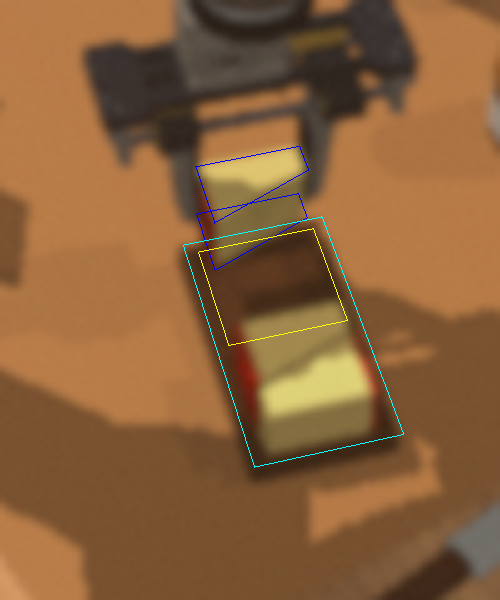

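The side view shows the outlines lying on the held wedge and the tray rim, so the two cameras agree. I'll correct by 6.4 mm and lower.

Request:
{"op": "send_rows", "data": {
  "moves": [-0.0007, 0.0064, 0.02, -0.0007, -0.0007, 0.0064, 0.025, -0.0007, -0.0007, 0.0064, 0.025, -0.0007]
}}

```text
time: 4.42
position: [0.513, -0.1877, 0.0495]
tcp_rot: [[0.324, 0.946, -0.002], [0.946, -0.324, 0.001], [0.0, -0.002, -1.0]]
ft_force: [1.0, 0.3, -1.1]
width: 0.0656
grasp_force: 30.0
```

```bash
python3 - <<'E'
from plant import manip
from h import *
s=manip.sense();x,y,ps=grasp_end(SA);print(st(s),goto(s,x,y,.022,ps))
E
```

```text
[4.4167, 0.513, -0.1877, 0.0495, 1.2411, 0.0656, 29.9982] [0.0008, -0.0009, 0.0275, 0.0003]
```

Request:
{"op": "send_rows", "data": {
  "moves": [0.0008, -0.0009, 0.01, 0, 0.0008, -0.0009, 0.018, 0, 0.0008, -0.0009, 0.0245, 0, 0.0008, -0.0009, 0.0275, 0, 0.0008, -0.0009, 0.0275, 0, 0.0008, -0.0009, 0.0275, 0]
}}

```text
time: 4.92
position: [0.513, -0.1874, 0.0224]
tcp_rot: [[0.324, 0.946, 0.0], [0.946, -0.324, -0.0], [-0.0, 0.0, -1.0]]
ft_force: [0.5, -0.4, 0.1]
width: 0.0657
grasp_force: 30.0
```

```bash
python3 - <<'E'
from plant import manip
from h import *
s=manip.sense();x,y,ps=grasp_end(SA);print(st(s),s["ft_force"],goto(s,x,y,.022,ps))
E
```

```text
[4.9167, 0.513, -0.1874, 0.0224, 1.241, 0.0657, 29.9993] [ 0.49136593 -0.35711542  0.12034447] [0.0005, -0.0008, 0.0004, 0.0002]
```

Request:
{"op": "send_rows", "data": {
  "moves": [0, 0, 0.0005, 0, 0, 0, 0.0005, 0]
}}

```text
time: 5.08
position: [0.5131, -0.1874, 0.022]
tcp_rot: [[0.324, 0.946, 0.0], [0.946, -0.324, -0.0], [-0.0, 0.0, -1.0]]
ft_force: [-0.6, 0.3, -0.9]
width: 0.0658
grasp_force: 30.0
```

Request:
{"op": "send_rows", "data": {
  "moves": [0, 0, 0, 0, 0, 0, 0, 0, 0, 0, 0, 0, 0, 0, 0, 0, 0, 0, 0, 0, 0, 0, -0.03, 0, 0, 0, -0.07, 0, 0, 0, -0.11, 0],
  "gripper": 0.0919
}}

```text
time: 5.75
position: [0.5118, -0.1866, 0.1321]
tcp_rot: [[0.324, 0.946, -0.003], [0.946, -0.324, 0.002], [0.001, -0.003, -1.0]]
ft_force: [0.3, -0.0, 0.6]
width: 0.0917
grasp_force: 0.0
```

```bash
python3 - <<'E'
from plant import manip
from h import *
s=manip.sense();x,y,ps=grasp_side(B);print(st(s),x,y,ps,goto(s,x,y,.13,ps),s["joint_pos"])
E
```

```text
[5.75, 0.5118, -0.1866, 0.1321, 1.241, 0.0917, 0.0] 0.5462354972901569 0.20474581137754874 0.16562289458939045 [0.3814, -0.0941, 0.0028, 1.0754] [-5.71606212e-01  1.61439284e-01  1.76285586e+00  4.16508123e-05
  1.22058624e+00 -2.41874328e-01]
```

Request:
{"op": "send_rows", "data": {
  "moves": [0.3814, -0.0941, 0, 1.0754, 0.3814, -0.0941, 0, 1.0754, 0.3814, -0.0941, 0, 1.0754, 0.3814, -0.0941, 0, 1.0754, 0.3814, -0.0941, 0, 1.0754, 0.3814, -0.0941, 0, 1.0754, 0.3814, -0.0941, 0, 1.0754, 0.3814, -0.0941, 0, 1.0754]
}}

```text
time: 6.42
position: [0.5399, 0.1154, 0.1322]
tcp_rot: [[0.946, 0.323, 0.0], [0.323, -0.946, -0.0], [0.0, 0.0, -1.0]]
ft_force: [0.1, -1.3, -0.1]
width: 0.0921
grasp_force: 0.0
```

```bash
python3 - <<'E'
from plant import manip
from h import *
s=manip.sense();x,y,ps=grasp_side(B);print(st(s),goto(s,x,y,.1,ps))
E
```

```text
[6.4167, 0.5399, 0.1154, 0.1322, 0.3291, 0.0921, 0.0] [0.0349, -0.0825, 0.0322, 0.1635]
```

Request:
{"op": "send_rows", "data": {
  "moves": [0.0349, -0.0825, 0, 0.1635, 0.0349, -0.0825, 0, 0.1635, 0.0349, -0.0825, 0.0322, 0.1635, 0.0349, -0.0825, 0.0322, 0.1635, 0.0349, -0.0825, 0.0322, 0.1635]
}}

```text
time: 6.83
position: [0.544, 0.203, 0.098]
tcp_rot: [[0.985, 0.172, -0.005], [0.172, -0.985, -0.001], [-0.005, 0.0, -1.0]]
ft_force: [-0.5, -0.5, 0.1]
width: 0.092
grasp_force: 0.0
```

```bash
python3 - <<'E'
from plant import manip
from h import *
s=manip.sense();x,y,ps=grasp_side(B);print(st(s),goto(s,x,y,.016,ps))
c=manip.capture("side")
n=cv2.resize(c["img"][130:220,180:290],None,fx=6,fy=6,interpolation=cv2.INTER_CUBIC)
def dr(P,col): cv2.polylines(n,[np.round(((proj(c,P)-[180,130]+.5)*6-.5)*16).astype(int)],True,col,1,shift=4)
dr(wverts(B,.008)[4:],(255,0,0))
cv2.imwrite("pics/s3.png",n)
c=manip.capture("top")
p=unproj(c,(np.array([[57,88],[240,80],[245,272],[62,280]])+.5)/6-.5+180,.008);print(p)
E
```

```text
[6.8333, 0.544, 0.203, 0.098, 0.1731, 0.092, 0.0] [0.0029, -0.0013, 0.082, 0.0074]
[[0.59352212 0.2490169 ]
 [0.59559328 0.15904736]
 [0.50163276 0.157564  ]
 [0.49945319 0.24695173]]
```

View pics/s3.png

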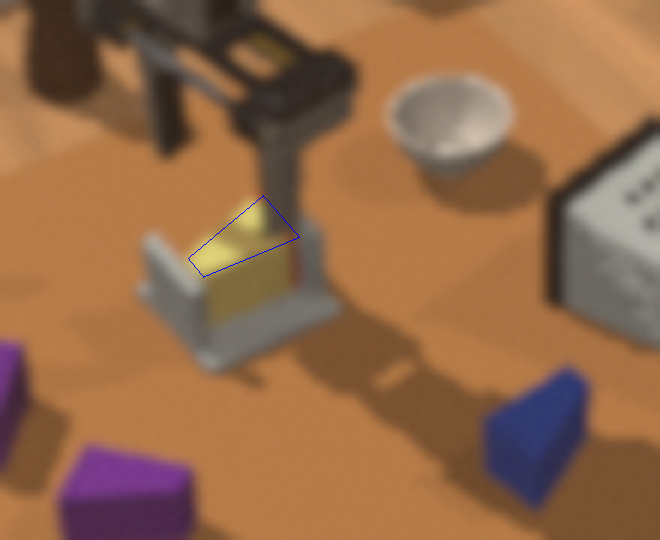

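The side view shows the outline on wedge_b's top (≈(245,240) in the crop) and the right-hand finger lined up with its near long side. I'll descend.

Request:
{"op": "send_rows", "data": {
  "moves": [0.0025, -0.0013, 0.03, 0.0074, 0.0025, -0.0013, 0.055, 0.0074, 0.0025, -0.0013, 0.075, 0.0074, 0.0025, -0.0013, 0.082, 0.0074, 0.0025, -0.0013, 0.082, 0.0074]
}}

```text
time: 7.35
position: [0.5475, 0.2033, 0.0171]
tcp_rot: [[0.987, 0.161, -0.002], [0.161, -0.987, -0.0], [-0.002, 0.0, -1.0]]
ft_force: [-0.0, 0.2, -0.4]
width: 0.0919
grasp_force: 0.0
```

Request:
{"op": "send_rows", "data": {
  "moves": [0, 0, 0, 0, 0, 0, 0, 0, 0, 0, 0, 0, 0, 0, 0, 0, 0, 0, 0, 0, 0, 0, 0, 0, 0, 0, 0, 0, 0, 0, 0, 0],
  "gripper": 0.01
}}

```text
time: 8.02
position: [0.5481, 0.2047, 0.0179]
tcp_rot: [[0.987, 0.163, 0.0], [0.163, -0.987, 0.0], [0.0, -0.0, -1.0]]
ft_force: [-0.3, -0.1, 0.7]
width: 0.0405
grasp_force: 0.0
```

```bash
python3 - <<'E'
from plant import manip
from h import *
s=manip.sense();x,y,ps=grasp_side(B);print(st(s),s["ft_force"],s["moment"],goto(s,x,y,.016,ps))
E
```

```text
[8.0167, 0.5481, 0.2047, 0.0179, 0.1639, 0.0405, 0.0] [-0.27383808 -0.08072508  0.69541548] [0.02458102 0.03118012 0.02183066] [-0.0018, -0.0004, 0.0019, -0.0017]
```

Still closing, so I'll wait a bit longer.

Request:
{"op": "send_rows", "data": {
  "moves": [0, 0, 0, 0, 0, 0, 0, 0, 0, 0, 0, 0, 0, 0, 0, 0]
}}

```text
time: 8.35
position: [0.5481, 0.2047, 0.0178]
tcp_rot: [[0.987, 0.163, 0.0], [0.163, -0.987, 0.0], [0.0, -0.0, -1.0]]
ft_force: [-0.3, 0.1, 0.9]
width: 0.0344
grasp_force: 29.5
```

Request:
{"op": "send_rows", "data": {
  "moves": [0, 0, -0.003, 0, 0, 0, -0.01, 0, 0, 0, -0.02, 0, 0, 0, -0.02, 0]
}}

```text
time: 8.68
position: [0.5495, 0.2048, 0.0404]
tcp_rot: [[0.987, 0.163, 0.003], [0.163, -0.987, 0.0], [0.003, 0.0, -1.0]]
ft_force: [-2.3, 0.1, 0.3]
width: 0.0349
grasp_force: 29.7
```

```bash
python3 - <<'E'
from plant import manip
from h import *
s=manip.sense();print(st(s),s["ft_force"],s["moment"])
E
```

```text
[8.6833, 0.5495, 0.2048, 0.0404, 0.1641, 0.0349, 29.675] [-2.3465171   0.14245192  0.2823135 ] [0.12482559 0.35184132 0.04065772]
```

Request:
{"op": "send_rows", "data": {
  "moves": [0, 0, -0.03, 0, 0, 0, -0.06, 0, 0, 0, -0.09, 0, 0, 0, -0.09, 0]
}}

```text
time: 9.02
position: [0.5528, 0.2054, 0.1356]
tcp_rot: [[0.987, 0.163, 0.013], [0.163, -0.987, 0.002], [0.013, 0.0, -1.0]]
ft_force: [2.2, 1.4, -0.0]
width: 0.0346
grasp_force: 29.5
```

```bash
echo 'M=np.array([.485,-.07,-.33])' >> h.py; python3 - <<'E'
from plant import manip
from h import *
s=manip.sense();x,y,ps=grasp_side(M);print(st(s),goto(s,x,y,.11,ps))
E
```

```text
[9.0167, 0.5528, 0.2054, 0.1356, 0.164, 0.0346, 29.4619] [-0.1175, 0.2663, 0.0241, 0.3063]
```

Request:
{"op": "send_rows", "data": {
  "moves": [-0.1175, 0.2663, 0, 0.3063, -0.1175, 0.2663, 0, 0.3063, -0.1175, 0.2663, 0, 0.3063, -0.1175, 0.2663, 0, 0.3063, -0.1175, 0.2663, 0, 0.3063, -0.1175, 0.2663, 0, 0.3063, -0.1175, 0.2663, 0, 0.3063, -0.1175, 0.2663, 0, 0.3063]
}}

```text
time: 9.68
position: [0.4744, -0.0835, 0.1281]
tcp_rot: [[0.989, -0.149, 0.0], [-0.149, -0.989, -0.003], [0.001, 0.003, -1.0]]
ft_force: [-0.4, -0.6, -1.5]
width: 0.0349
grasp_force: 29.5
```

Request:
{"op": "send_rows", "data": {
  "moves": [0, 0, 0.03, 0, 0, 0, 0.06, 0, 0, 0, 0.06, 0, 0, 0, 0.06, 0]
}}

```text
time: 10.02
position: [0.4741, -0.0763, 0.0666]
tcp_rot: [[0.99, -0.142, -0.004], [-0.142, -0.99, 0.002], [-0.004, -0.001, -1.0]]
ft_force: [0.7, 0.0, -0.6]
width: 0.0341
grasp_force: 29.5
```

```bash
python3 - <<'E'
from plant import manip
from h import *
s=manip.sense();x,y,ps=grasp_side(M);print(st(s),goto(s,x,y,.0105,ps))
c=manip.capture("side");o=proj(c,[s["position"]])[0].astype(int)
cv2.imwrite("pics/s4.png",cv2.resize(c["img"][o[1]-50:o[1]+50,o[0]-60:o[0]+60],None,fx=5,fy=5,interpolation=cv2.INTER_CUBIC))
E
```

```text
[10.0167, 0.4741, -0.0763, 0.0666, -0.1423, 0.0341, 29.4681] [0.0067, -0.0007, 0.0561, 0.0001]
```

View pics/s4.png

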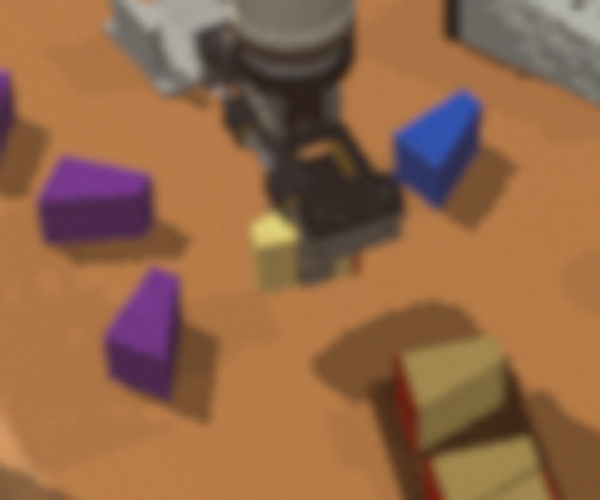

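The side view shows wedge_b held level at (300,255) and wedge_a sitting in the tray's near cell at (450,390). I'll lower wedge_b to the worktop.

Request:
{"op": "send_rows", "data": {
  "moves": [0.0067, -0.0007, 0.025, 0, 0.0067, -0.0007, 0.04, 0, 0.0067, -0.0007, 0.05, 0, 0.0067, -0.0007, 0.054, 0, 0.0067, -0.0007, 0.0555, 0, 0.0067, -0.0007, 0.0555, 0]
}}

```text
time: 10.57
position: [0.4831, -0.0777, 0.0132]
tcp_rot: [[0.99, -0.142, 0.001], [-0.142, -0.99, -0.001], [0.001, 0.0, -1.0]]
ft_force: [1.0, 1.0, -0.6]
width: 0.0346
grasp_force: 29.5
```

```bash
python3 - <<'E'
from plant import manip
from h import *
s=manip.sense();x,y,ps=grasp_side(M);print(st(s),s["ft_force"],goto(s,x,y,.0098,ps))
E
```

```text
[10.5667, 0.4831, -0.0777, 0.0132, -0.1422, 0.0346, 29.4698] [ 1.0196132   0.95580906 -0.64624935] [-0.0026, -0.0009, 0.0034, 0.0002]
```

Request:
{"op": "send_rows", "data": {
  "moves": [0, 0, 0.0015, 0, 0, 0, 0.0025, 0, 0, 0, 0.003, 0, 0, 0, 0.003, 0]
}}

```text
time: 10.9
position: [0.4828, -0.0777, 0.0098]
tcp_rot: [[0.99, -0.142, 0.001], [-0.142, -0.99, -0.0], [0.001, 0.0, -1.0]]
ft_force: [-0.4, -0.0, 0.6]
width: 0.0347
grasp_force: 29.5
```

```bash
python3 - <<'E'
from plant import manip
from h import *
s=manip.sense();print(st(s),s["ft_force"],s["moment"])
E
```

```text
[10.9, 0.4828, -0.0777, 0.0098, -0.1425, 0.0347, 29.4608] [-0.36986798 -0.012725    0.55111044] [ 0.06447374 -0.02480678 -0.00425502]
```

Request:
{"op": "send_rows", "data": {
  "moves": [0, 0, 0, 0, 0, 0, 0, 0, 0, 0, 0, 0, 0, 0, 0, 0, 0, 0, 0, 0, 0, 0, -0.01, 0, 0, 0, -0.05, 0, 0, 0, -0.09, 0],
  "gripper": 0.07
}}

```text
time: 11.57
position: [0.4803, -0.0767, 0.0991]
tcp_rot: [[0.99, -0.142, -0.005], [-0.142, -0.99, 0.002], [-0.005, -0.001, -1.0]]
ft_force: [0.7, -0.3, 1.3]
width: 0.0702
grasp_force: 0.0
```

Request:
{"op": "send_rows", "data": {
  "moves": [0, 0, -0.04, -0.12, 0.0, 0.0, -0.05, -0.24, -0.05, 0.1, -0.05, -0.36, -0.15, 0.2, -0.05, -0.48, -0.15, 0.25, -0.05, -0.6, -0.15, 0.25, -0.05, -0.72, -0.15, 0.25, -0.05, -0.8, -0.15, 0.25, -0.05, -0.8],
  "gripper": 0.0919
}}

```text
time: 12.23
position: [0.345, -0.246, 0.1503]
tcp_rot: [[0.788, 0.616, 0.001], [0.616, -0.788, -0.001], [0.0, 0.001, -1.0]]
ft_force: [1.0, -1.5, 0.1]
width: 0.0919
grasp_force: 0.0
```

```bash
python3 - <<'E'
from plant import manip
from h import *
s=manip.sense();print(st(s))
c=manip.capture("top");
print("b",fitw(c,M,0),"a",fitw(c,np.array(SA),.006),SA)
im=cv2.resize(c["img"][185:255,240:400],None,fx=5,fy=5,interpolation=cv2.INTER_CUBIC)
p=fitw(c,M,0)[0]
def dr(P,col): cv2.polylines(im,[np.round(((proj(c,P)-[240,185]+.5)*5-.5)*16).astype(int)],True,col,1,shift=4)
dr(wverts(p,0)[4:],(255,0,0));dr(wverts(np.array(SA),.006)[4:],(255,0,255))
cv2.imwrite("pics/t2.png",im)
E
```

```text
[12.2333, 0.345, -0.246, 0.1503, 0.6636, 0.0919, 0.0]
b (array([ 0.48621384, -0.0737756 , -0.30966415]), np.float64(0.1092650103519669)) a (array([ 0.50834987, -0.20203376,  2.81110781]), np.float64(0.1486069516290045)) (np.float64(0.5083011106248044), np.float64(-0.1984975261525256), np.float64(2.811592653589793))
```

View pics/t2.png

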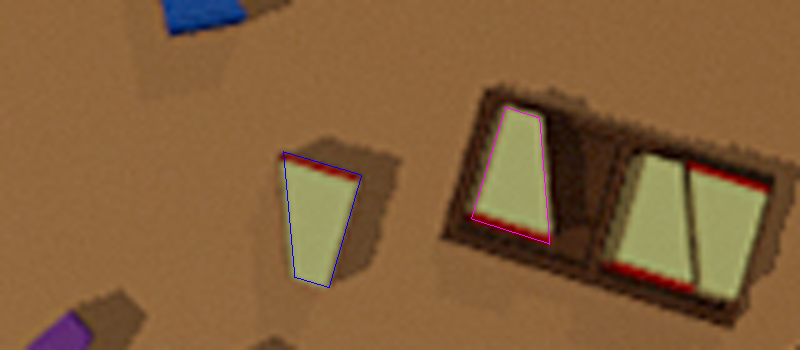

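The top view shows wedge_b flat and released on the worktop at ≈(320,220). wedge_a lies in the empty cell at ≈(512,175), on its target outline. I'll retake wedge_b by its ends.

```bash
echo 'P=np.array([.486,-.0738,-.312]);SB=(*place([[0,.041-.0132]],T)[0],T[2])' >> h.py; python3 - <<'E'
from plant import manip
from h import *
s=manip.sense();x,y,ps=grasp_end(P);print(st(s),x,y,ps,goto(s,x,y,.09,ps))
E
```

```text
[12.2833, 0.3407, -0.2522, 0.1505, 0.6571, 0.0918, 0.0] 0.4821629663475454 -0.08569651935441333 -1.8827963267948966 [0.2141, -0.0456, 0.0594, -0.6017]
```

Request:
{"op": "send_rows", "data": {
  "moves": [0.2141, -0.0456, 0, -0.6017, 0.2141, -0.0456, 0, -0.6017, 0.2141, -0.0456, 0, -0.6017, 0.2141, -0.0456, 0, -0.6017, 0.2141, -0.0456, 0, -0.6017, 0.2141, -0.0456, 0, -0.6017, 0.2141, -0.0456, 0.03, -0.6017, 0.2141, -0.0456, 0.0594, -0.6017]
}}

```text
time: 12.95
position: [0.4897, -0.0783, 0.0916]
tcp_rot: [[0.305, 0.952, 0.005], [0.952, -0.305, -0.002], [-0.001, 0.006, -1.0]]
ft_force: [0.2, -0.3, -0.9]
width: 0.0918
grasp_force: 0.0
```

Request:
{"op": "send_rows", "data": {
  "moves": [0, 0, 0, 0, 0, 0, 0, 0, 0, 0, 0, 0]
}}

```text
time: 13.2
position: [0.488, -0.0791, 0.0916]
tcp_rot: [[0.308, 0.952, 0.002], [0.952, -0.308, -0.001], [-0.0, 0.002, -1.0]]
ft_force: [-0.9, 0.1, -0.3]
width: 0.0918
grasp_force: 0.0
```

```bash
python3 - <<'E'
from plant import manip
from h import *
s=manip.sense();x,y,ps=grasp_end(P);print(st(s),goto(s,x,y,.016,ps))
E
```

```text
[13.2, 0.488, -0.0791, 0.0916, 1.2582, 0.0918, 0.0] [-0.0081, -0.0036, 0.0756, -0.0006]
```

Request:
{"op": "send_rows", "data": {
  "moves": [-0.008, -0.0036, 0.02, 0, -0.008, -0.0036, 0.045, 0, -0.008, -0.0036, 0.065, 0, -0.008, -0.0036, 0.0755, 0, -0.008, -0.0036, 0.0755, 0, -0.008, -0.0036, 0.0755, 0]
}}

```text
time: 13.7
position: [0.4823, -0.0856, 0.0158]
tcp_rot: [[0.307, 0.952, 0.001], [0.952, -0.307, -0.001], [-0.0, 0.002, -1.0]]
ft_force: [0.3, 0.2, 0.3]
width: 0.0918
grasp_force: 0.0
```

```bash
python3 - <<'E'
from plant import manip
from h import *
s=manip.sense();x,y,ps=grasp_end(P);print(st(s),goto(s,x,y,.016,ps))
E
```

```text
[13.7, 0.4823, -0.0856, 0.0158, 1.2588, 0.0918, 0.0] [-0.0002, -0.0001, -0.0002, -0.0]
```

Request:
{"op": "send_rows", "data": {
  "moves": [0, 0, 0, 0, 0, 0, 0, 0, 0, 0, 0, 0, 0, 0, 0, 0, 0, 0, 0, 0, 0, 0, 0, 0],
  "gripper": 0.05
}}

```text
time: 14.2
position: [0.482, -0.0852, 0.0152]
tcp_rot: [[0.306, 0.952, 0.001], [0.952, -0.306, -0.0], [-0.0, 0.001, -1.0]]
ft_force: [-1.2, 0.4, 6.0]
width: 0.066
grasp_force: 30.0
```

Request:
{"op": "send_rows", "data": {
  "moves": [0, 0, 0, 0, 0, 0, -0.03, 0, 0, 0, -0.065, 0, 0, 0, -0.085, 0, 0, 0, -0.085, 0]
}}

```text
time: 14.62
position: [0.4846, -0.0863, 0.1041]
tcp_rot: [[0.306, 0.952, 0.008], [0.952, -0.306, -0.004], [-0.001, 0.009, -1.0]]
ft_force: [1.2, -0.0, -0.6]
width: 0.0656
grasp_force: 30.0
```

```bash
python3 - <<'E'
from plant import manip
from h import *
s=manip.sense();x,y,ps=grasp_end(SB);print(st(s),goto(s,x,y,.1,ps))
E
```

```text
[14.6167, 0.4846, -0.0863, 0.1041, 1.2594, 0.0656, 29.9991] [-0.1379, 0.0562, 0.0047, 0.0186]
```

Request:
{"op": "send_rows", "data": {
  "moves": [-0.1379, 0.0562, 0, 0.0186, -0.1379, 0.0562, 0, 0.0186, -0.1379, 0.0562, 0, 0.0186, -0.1379, 0.0562, 0, 0.0186, -0.1379, 0.0562, 0, 0.0186, -0.1379, 0.0562, 0, 0.0186, -0.1379, 0.0562, 0.01, 0.0186, -0.1379, 0.0562, 0.02, 0.0186]
}}

```text
time: 15.28
position: [0.4925, -0.2321, 0.0783]
tcp_rot: [[0.323, 0.946, -0.0], [0.946, -0.323, 0.001], [0.0, -0.0, -1.0]]
ft_force: [-0.0, -0.8, -1.5]
width: 0.0661
grasp_force: 30.0
```

Request:
{"op": "send_rows", "data": {
  "moves": [0, 0, 0, 0, 0, 0, 0, 0, 0, 0, 0, 0]
}}

```text
time: 15.53
position: [0.4925, -0.2326, 0.0791]
tcp_rot: [[0.323, 0.946, -0.001], [0.946, -0.323, 0.0], [0.0, -0.001, -1.0]]
ft_force: [-0.6, -0.3, -0.4]
width: 0.0659
grasp_force: 30.0
```

```bash
python3 - <<'E'
from plant import manip
from h import *
s=manip.sense();x,y,ps=grasp_end(SB);print(st(s),goto(s,x,y,.07,ps))
E
```

```text
[15.5333, 0.4925, -0.2326, 0.0791, 1.2417, 0.0659, 29.9992] [-0.001, 0.0039, 0.0091, 0.0009]
```

Request:
{"op": "send_rows", "data": {
  "moves": [-0.0004, 0.0039, 0.004, 0.001, -0.0004, 0.0039, 0.009, 0.001, -0.0004, 0.0039, 0.009, 0.001, -0.0004, 0.0039, 0.009, 0.001]
}}

```text
time: 15.87
position: [0.496, -0.2349, 0.0701]
tcp_rot: [[0.325, 0.946, -0.001], [0.946, -0.325, 0.001], [0.0, -0.001, -1.0]]
ft_force: [-0.4, 0.4, -1.4]
width: 0.0658
grasp_force: 30.0
```

```bash
python3 - <<'E'
from plant import manip
from h import *
s=manip.sense();x,y,ps=grasp_end(SB);print(st(s),goto(s,x,y,.04,ps))
c=manip.capture("side")
n=cv2.resize(c["img"][215:305,240:320],None,fx=6,fy=6,interpolation=cv2.INTER_CUBIC)
def dr(P,col): cv2.polylines(n,[np.round(((proj(c,P)-[240,215]+.5)*6-.5)*16).astype(int)],True,col,1,shift=4)
p=np.r_[s["position"][:2],st(s)[4]-np.pi/2];p[:2]=place([[0,.0125]],p)[0]
dr(wverts(p,s["position"][2]-.0155)[4:],(255,0,0));dr(wverts(np.array(SA),.006)[4:],(255,0,255))
cv2.imwrite("pics/s5.png",n)
E
```

```text
[15.8667, 0.496, -0.2349, 0.0701, 1.2396, 0.0658, 29.9992] [0.0001, -0.0001, 0.0301, -0.0012]
```

View pics/s5.png

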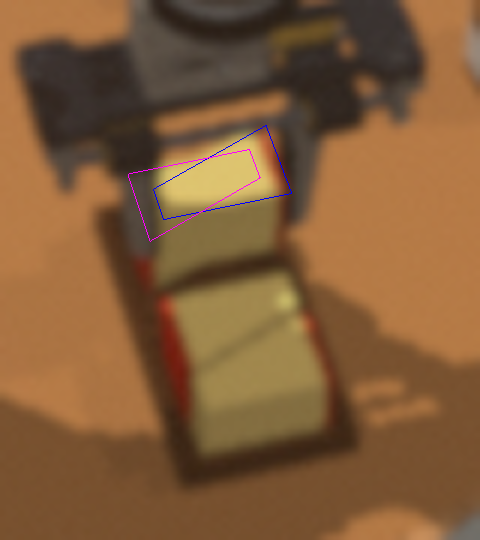

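The side view shows the held wedge_b at ≈(215,170), over its slot between wedge_a and the packed pair, about 1–2 mm toward +y. I'll shift it 1 mm and lower it, watching the force.

Request:
{"op": "send_rows", "data": {
  "moves": [-0.001, 0, 0.008, -0.001, -0.001, 0, 0.016, -0.001, -0.001, 0, 0.024, -0.001, -0.001, 0, 0.03, -0.001, -0.001, 0, 0.03, -0.001]
}}

```text
time: 16.33
position: [0.4945, -0.2351, 0.0383]
tcp_rot: [[0.324, 0.946, -0.003], [0.946, -0.324, 0.002], [0.001, -0.004, -1.0]]
ft_force: [-0.8, 0.2, -1.1]
width: 0.066
grasp_force: 30.0
```

Request:
{"op": "send_rows", "data": {
  "moves": [0, 0, 0.005, 0, 0, 0, 0.01, 0, 0, 0, 0.014, 0, 0, 0, 0.016, 0, 0, 0, 0.016, 0, 0, 0, 0.016, 0]
}}

```text
time: 16.83
position: [0.4959, -0.2361, 0.0245]
tcp_rot: [[0.324, 0.946, -0.0], [0.946, -0.324, 0.0], [0.0, -0.0, -1.0]]
ft_force: [0.0, 0.0, -0.7]
width: 0.066
grasp_force: 30.0
```

```bash
python3 - <<'E'
from plant import manip
from h import *
s=manip.sense();x,y,ps=grasp_end(SB);print(st(s),s["ft_force"],s["moment"],goto(s,x,y,.0215,ps))
E
```

```text
[16.8333, 0.4959, -0.2361, 0.0245, 1.2407, 0.066, 29.9992] [ 0.00554304  0.02271987 -0.67994333] [-0.04443973 -0.10956138  0.01660394] [0.0012, -0.0004, 0.003, -0.0001]
```

Request:
{"op": "send_rows", "data": {
  "moves": [0, 0, 0.0015, 0, 0, 0, 0.003, 0, 0, 0, 0.003, 0, 0, 0, 0.003, 0]
}}

```text
time: 17.17
position: [0.4958, -0.2361, 0.0215]
tcp_rot: [[0.324, 0.946, -0.0], [0.946, -0.324, 0.0], [0.0, -0.0, -1.0]]
ft_force: [0.2, -0.5, -0.7]
width: 0.0655
grasp_force: 30.0
```

```bash
python3 - <<'E'
from plant import manip
from h import *
s=manip.sense();print(st(s),s["ft_force"])
E
```

```text
[17.1667, 0.4958, -0.2361, 0.0215, 1.2407, 0.0655, 29.9992] [ 0.20624439 -0.47241896 -0.65110892]
```

Release, rise and back away.

Request:
{"op": "send_rows", "data": {
  "moves": [0, 0, 0.0004, 0, 0, 0, 0.0004, 0, 0, 0, 0.0004, 0, 0, 0, 0.0004, 0, 0, 0, 0.0004, 0, 0, 0, -0.02, 0, 0, 0, -0.06, 0, 0, 0, -0.1, 0],
  "gripper": 0.0919
}}

```text
time: 17.83
position: [0.4945, -0.235, 0.1211]
tcp_rot: [[0.324, 0.946, -0.003], [0.946, -0.324, 0.003], [0.001, -0.004, -1.0]]
ft_force: [0.6, 0.1, 1.1]
width: 0.0923
grasp_force: 0.0
```

Request:
{"op": "send_rows", "data": {
  "moves": [0, 0, -0.04, 0, 0, 0, -0.08, 0, 0, -0.05, -0.08, 0, -0.05, -0.1, -0.08, 0, -0.1, -0.15, -0.08, 0, -0.15, -0.15, -0.08, 0, -0.15, -0.15, -0.08, 0, -0.15, -0.15, -0.08, 0]
}}

```text
time: 18.5
position: [0.3026, -0.3315, 0.2019]
tcp_rot: [[0.326, 0.945, -0.0], [0.945, -0.326, -0.002], [-0.002, 0.0, -1.0]]
ft_force: [-0.7, -0.4, 0.2]
width: 0.0917
grasp_force: 0.0
```

```bash
python3 - <<'E'
from plant import manip
from h import *
print(st(manip.sense()))
c=manip.capture("top");d=manip.capture("side")
a=cv2.resize(c["img"][190:255,320:402],(492,390),interpolation=cv2.INTER_CUBIC)
b=cv2.resize(d["img"][215:305,250:320],(303,390),interpolation=cv2.INTER_CUBIC)
def dr(P,col): cv2.polylines(a,[np.round(((proj(c,P)-[320,190]+.5)*6-.5)*16).astype(int)],True,col,1,shift=4)
dr(np.c_[place(np.array([[38,3],[38,79],[-38,79],[-38,3]])/1e3,T),[.018]*4],(0,255,255))
cv2.imwrite("pics/end.png",np.hstack([a,b]))
E
```

```text
[18.5, 0.3026, -0.3315, 0.2019, 1.2384, 0.0917, 0.0]
```

View pics/end.png

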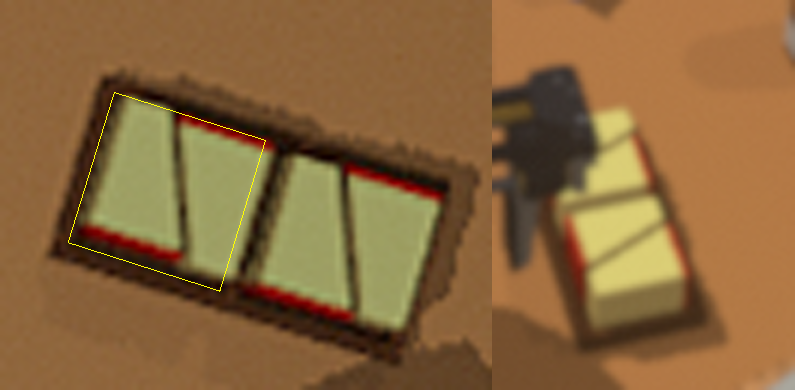

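The final view shows wedge_a and wedge_b head to tail in the left cell, at ≈(130,180) and (225,200), flat and matching the packed pair. The arm is clear, so I'll hand in.

```bash
python3 -c "
from plant import manip
print(manip.hand_in())"
```

```text
the job is handed in; nothing more can be done
None
```

I packed both loose wedges head to tail and flat in the tray's empty cell, after setting wedge_b down on the worktop and retaking it by its ends, and handed the job in at about 18.5 s; no verdict came back.

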